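Shut the pantry chest: release its folding lid stay and lower the lid

ROBOT

A 6-joint arm with a two-finger parallel gripper is mounted at the origin on a cart in front of the work surface, level with it; the furniture and walls round the work are solid. World frame = base frame: x ahead of the robot, y to its left, z up, the work surface at z = 0. Lengths are in m, angles in rad, forces in N, time in s.
With the tool pointing down it reaches from about 0.325 to 0.85 m from the base axis. Payload 4.4 kg.
Tool frame: the origin (TCP) lies at the very end of the fingers, on their centre line; the grasp point (between the pads) lies 19 mm behind it; z points along the fingers, x is the direction in which the jaws open and shut, and the axes are right-handed (so a half turn about z gives the same grasp; the last joint's range is limited). The gripper opens to 94 mm and grips with 3 to 60 N. Pads are 16 mm wide; open, the fingers measure 119 mm over their backs; the gripper's body (75 mm by 177 mm) begins 78 mm behind the grasp point.
Start: joints at [1.044, 0.207, 1.542, -0, 1.393, -0.15], TCP at [0.211, 0.535, 0.205] pointing down, gripper open.
Joint ranges: [-2.73, 2.73], [-0.86, 2.22], [0.23, 2.46], [-1.11, 4.25], [0.08, 2.63], [-2.82, 2.82]. Speed limits (rad/s): [2.79, 2.79, 3.14, 3.14, 3.14, 3.14].

INTERFACE

Orientations are given as [roll, pitch, yaw] about the fixed x, y, z axes, in that order (R = Rz(yaw) Ry(pitch) Rx(roll)).
In Python, from cell import bot gives the robot as it stands.
- The arm moves only by the tool jog_arm, never from a script. Its argument "increments" is a list of rows, each a list of 4 numbers: the shift along the tool's x, y, z in cm, then the turn about the tool's z in degrees. A call has 1 to 10 rows; each row shifts and turns the commanded pose from where the row before left it, along the tool's axes as they then stand; what a row does not reach is not made up. A row lasts 1/8 s, in which the tool goes at most 62.5 mm and 10.7 degrees, less where a joint would pass 70% of its speed; a pose out of reach is approached as far as the arm can. A call is refused whole if a number of a shift passes 6.25 or a number of a turn 10.7, either way. A call with a gripper value outside its range is refused whole. "grip" is the finger opening in cm, from 0 to 9.4, set as the call begins (left out, the last holds). The fingers move at their own pace and stop on an object; "newtons" is the grip in N (left out, the last holds). Time passes only in rows, so rows that do not move let the fingers close. It gives the time, the measured TCP pose, the force and the opening at its end, in the units of the state.
- bot.read_state(): the state, without advancing time (a new reading comes with each control period).
- bot.capture(name): name is "side" or "top" or "wrist"; returns the picture (420x560x3 uint8, red, green, blue); there is no depth.
- bot.camera_model(name): a dict with "fx", "fy", "cx", "cy" (pixels), "k1" (the pictures are not rectified: a ray, as slopes to the right and down, at radius r is drawn at 1 + k1 r^2 times it, then the intrinsics apply), "R" (3x3) and "t" (3): a world point X has camera coordinates R X + t; the wrist camera has in their place "hand_eye" (4x4, takes a point from camera to tool coordinates, whose origin is the TCP and whose axes are the tool frame's). Camera axes: x right, y down, z forward; pixel columns grow to the right and rows downward; lengths in m; the calibration is good to about 2 mm. A picture is of the moment at which its call begins: read the wrist's pose just before it. camera_model takes no time and is no camera call.
- bot.finish_job(): hands the job in, once; it reports no verdict.
The state is a dict: "time_s": time; "joint_pos": joint angles; "joint_vel": joint speeds; "tau": joint torques, N m; "position": TCP position; "tool_rot": TCP orientation; "ft_force": force on the tool from outside, world axes, zero at the start; "wrist_torque": the same for the moment, N m; "gripper_width": finger opening in m.
Only numpy, scipy, OpenCV 4.12 (cv2) and the standard library are available. Lean on these libraries where they do the work, as an engineer would, in place of code of your own. Each camera call takes 0.05 s, during which the arm holds its last target. There are 200 camera calls.

TASK

Shut the wooden pantry chest on the worktop. Its lid is propped open by a folding metal stay that is locked straight: take the stay's dark thumb tab, lift the knee up and forward well past centre so that it folds freely, then lower the lid gently, without slamming it, until it is fully shut, and let go. Leave the two mugs and the lemon beside it where they are.

Things in the scene. Friction and masses are not known exactly. Their poses are not given: they have to be found in the camera images.
- chest: Low chest of brown wood, 225 mm deep (x) x 260 mm wide (y) x 110 mm high, walls 10 mm; fixed. Origin: centre of its underside; its own -x is its front (towards the robot, within 22 degrees), +y its left seen from the robot, z up. A tea carton, a tin and a spice jar stand inside, left of a divider, all lower than the rim; right of it lie only two flat pegs, under the stay.
- lid (a joint): Opening angle of the lid in rad: 0 = fully shut, about 1.43 = as found, propped open, leaning 8 degrees towards the robot. The hinge is stiff: a released lid stays at any angle and must be pushed all the way down, with 1 to 8 N near the free edge. While the stay is locked the lid will not come down.
- lid_hinge (a point): Middle of the hinge line, at the top edge of the chest's back wall: 112.5 mm behind the chest's origin and 110 mm up. The hinge line runs along the chest's y. The shut lid's underside is level with it.
- lid_edge (a point): Middle of the lid's free edge, mid-thickness; about 0.345 m above the worktop while open. The lid is a plain wooden board without a knob, 12 mm thick, 266 mm wide, 237 mm from hinge to free edge, about 0.4 kg, overhanging the chest's front by 12 mm when shut. Its outer face (the top when shut) looks away from the robot while it is open.
- stay_knee (a joint): Knee of the stay in rad: 0 = locked, on its stop, the knee sagging just past straight; 0.12 = dead straight (centre); above that it is unlocked and folds, the knee going up and towards the chest's front; about 3.06 when the lid is shut. Over the first 0.7 rad the lower link turns about 0.6 of this value and the lid sinks by about 0.1 rad. The knee stays where it is left.
- stay_tab (a point): Grip centre of the dark metal thumb tab at the knee: 12 mm thick along the chest's y, 20 mm wide, 40 mm long, standing up from the knee and leaning 40 degrees to the chest's front. This point is 12 mm below its upper end, 32 mm above the rim and 26 mm inside the right-hand wall's outer face. 25 mm is free either side; the open lid stands 80 to 105 mm behind. A lift of 5 to 20 N folds the knee.
- stay_pivot (a point): Pivot of the stay's lower link on the inside of the chest's right-hand wall, 28 mm below the rim, 25 mm ahead of the chest's origin, 64 mm from stay_tab; axis along the chest's y. The tab, part of the lower link, moves on a circle about it. Flat steel links 15 mm wide, the lower 58 mm, the upper 103 mm long; the upper ends at a bracket under the lid.
- mug_1: Bystander: pale stoneware mug, 100 mm high, on the worktop to the right of the chest, in front of the sink. Origin: centre of its underside.
- mug_2: Bystander: green mug, 92 mm high, on the white board at the left. Origin: centre of its underside.
- lemon_1: Bystander: yellow lemon, 71 mm long, on the white board left of the chest. Origin: centre of its underside.

How it is judged:
On the way, in this order (a step that is already met when the one before it is completed fails the run):
1. the stay's knee is lifted past centre and folds freely (knee above 0.45 rad; centre is 0.12) (value of joint stay_knee above 0.45 rad), for 0.2 s.
2. the lid is lowered until it is shut (within 0.03 rad) (value of joint lid below 0.03 rad), for 0.2 s.
At the end, for the whole second after the job is handed in: The lid is fully shut (within 0.03 rad, 7 mm at its free edge) and at rest; both mugs and the lemon are within 40 mm of where they stood (value of joint lid below 0.03 rad and velocity of joint lid between -0.05 and 0.05 rad/s and distance of each of mug_1, mug_2, lemon_1 from where it was at the start of the episode below 0.04 m); the robot touches nothing.
It fails at once if the lid is slammed: it nears the rim (below 0.35 rad) faster than 1.5 rad/s (value of joint lid below 0.35 rad and velocity of joint lid below -1.5 rad/s).
It fails at once if a mug or the lemon is shifted by more than 40 mm (distance of any of mug_1, mug_2, lemon_1 from where it was at the start of the episode above 0.04 m).
It also fails if it takes over 61 s, if anything falls off the work surface, if the arm or the gripper's body presses on something with over 40 N, if the wrist force passes 120 N, or if a joint passes its speed limit or range.

## Working session

There is one attempt and no reset: what is moved stays moved. The work goes in short steps, Python scripts to look and compute and a tool call to move; the robot and the scene stay as the last step left them, time stands still between calls to the robot, and variables do not carry over. Pictures are saved under pics/ and viewed, on a budget of 10 in all, crops included, one or two more only if the job needs it, and the job is handed in when it is done.

Besides the shell and the picture viewer there is one more tool, called after "Emit:" as name(argument=value, ...) on one line, values as JSON. jog_arm: Moves the arm, as the interface text tells. Its arguments: {"type":"object","properties":{"increments":{"type":"array"},"grip":{"type":"number"},"newtons":{"type":"number"}},"required":["increments"]}

```bash
mkdir -p pics; python3 - <<'E'
from cell import bot
import cv2,numpy as np
s=bot.read_state();print(s)
for n in("side","top"):
    im=bot.capture(n);cv2.imwrite(f"pics/{n}0.png",im[:,:,::-1]);print(n,bot.camera_model(n))
print(bot.camera_model("wrist"))
E
```

```text
{'time_s': 0.0, 'joint_pos': array([ 1.04450248e+00,  2.07417928e-01,  1.54295884e+00, -2.18820107e-05,
        1.39349820e+00, -1.50498400e-01]), 'joint_vel': array([-0.00111152,  0.00029788, -0.00082974, -0.00078303, -0.00019162,
        0.00018111]), 'tau': array([-1.83582059e-03, -3.70874333e+01, -2.81419069e+01,  6.95961853e-02,
        3.61367804e-02, -1.79741905e-04]), 'position': array([0.21063418, 0.53415388, 0.20428968]), 'tool_rot': array([-3.14127175e+00,  2.25974490e-03,  1.19500513e+00]), 'ft_force': array([-0.07265497, -0.29729377, -0.7558421 ]), 'wrist_torque': array([-0.04647246, -0.0002598 ,  0.0050116 ]), 'gripper_width': 0.09406766166392305}
side {'fx': 511.8020761339779, 'fy': 511.8020761339779, 'cx': 284.69127263178007, 'cy': 213.29198906132015, 'k1': -0.11869280997831635, 'R': array([[-8.33665232e-01, -5.52270026e-01, -3.14811327e-04],
       [-2.20208634e-01,  3.32933017e-01, -9.16877180e-01],
       [ 5.06468595e-01, -7.64299303e-01, -3.99169309e-01]]), 't': array([0.47603301, 0.28105778, 1.70202233])}
top {'fx': 426.30119055507174, 'fy': 426.30119055507174, 'cx': 274.23203320573754, 'cy': 207.32804821687415, 'k1': -0.0532468793375902, 'R': array([[-0.02183988, -0.99961184,  0.01729737],
       [-0.98994154,  0.01920312, -0.14016771],
       [ 0.13978114, -0.02018463, -0.98997667]]), 't': array([0.06253114, 0.53056392, 1.38309146])}
{'fx': 346.6655095922808, 'fy': 346.6655095922808, 'cx': 283.2264541456193, 'cy': 207.36086978680314, 'k1': 0.002604707425122313, 'hand_eye': array([[ 9.99998580e-01,  1.31042347e-03,  1.05960174e-03,
         1.31546707e-03],
       [-1.54476088e-03,  9.64092850e-01,  2.65560896e-01,
        -7.78131179e-02],
       [-6.73557232e-04, -2.65562156e-01,  9.64093506e-01,
        -1.79314208e-01],
       [ 0.00000000e+00,  0.00000000e+00,  0.00000000e+00,
         1.00000000e+00]])}
```

View pics/side0.png

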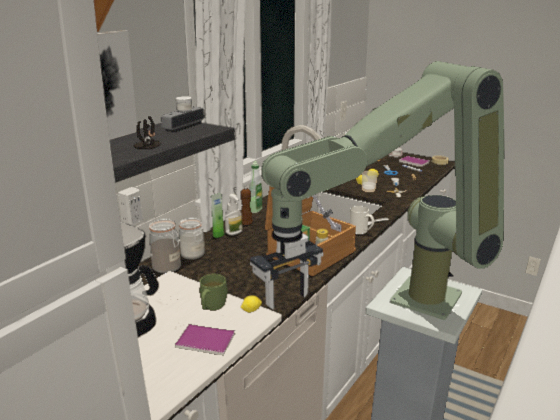

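View pics/top0.png

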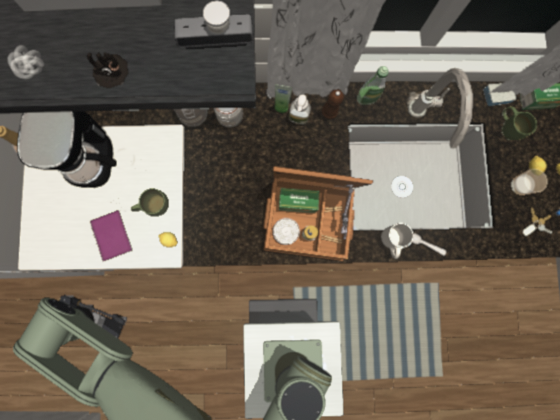

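The side view has the chest at about (310,240), partly hidden by the arm. The top view shows its rim corners near (265,250) and (350,258), the lid at (320,177) and the stay at about (345,220). I'll zoom in there.

```bash
python3 - <<'E'
import cv2
im=cv2.imread("pics/top0.png")[160:265,255:380]
cv2.imwrite("pics/c1.png",cv2.resize(im,None,fx=5.5,fy=5.5,interpolation=cv2.INTER_CUBIC))
E
```

```text
(no output)
```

View pics/c1.png

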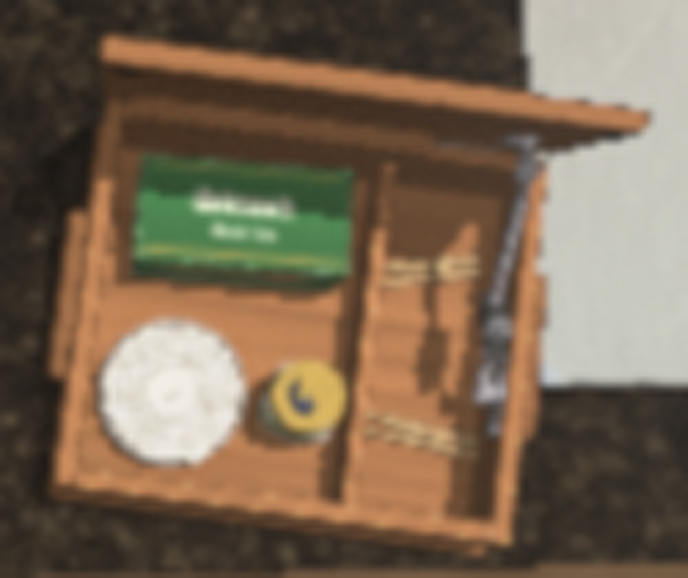

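The crop shows the front rim corners at about (264.5,249) and (348,258.7), the lid's top edge from (274,169.5) to (372,182), and the stay along the right wall with its knee near (345,225). Next I'll fit the chest pose.

```bash
cat > h.py <<'E'
import numpy as np,cv2
from cell import bot
def ray(n,px,M=None):
    c=M or bot.camera_model(n);p=(np.array(px,float)-[c['cx'],c['cy']])/c['fx'];u=p.copy()
    for _ in range(20):u=p/(1+c['k1']*(u@u))
    R=np.array(c['R']);t=np.array(c['t']);return -R.T@t,R.T@np.r_[u,1]
def onz(n,px,z,M=None):
    o,d=ray(n,px,M);return o+d*(z-o[2])/d[2]
def proj(n,X,M=None):
    c=M or bot.camera_model(n);q=np.array(c['R'])@X+c['t'];u=q[:2]/q[2]
    return u*(1+c['k1']*(u@u))*c['fx']+[c['cx'],c['cy']]
def wristM():
    from scipy.spatial.transform import Rotation as Ro
    s=bot.read_state();c=bot.camera_model('wrist')
    T=np.eye(4);T[:3,:3]=Ro.from_euler('xyz',s['tool_rot']).as_matrix();T[:3,3]=s['position']
    W=np.linalg.inv(T@np.array(c['hand_eye']));c['R']=W[:3,:3];c['t']=W[:3,3];return c
E
python3 - <<'E'
from h import *
f=lambda x,y:(255+x/5.5,160+y/5.5)
fl=onz('top',f(52,490),.11);fr=onz('top',f(512,543),.11)
ll=onz('top',f(104,50),.345);lr=onz('top',f(647,120),.345)
print(fl,fr,np.linalg.norm(fl-fr),ll,lr,np.linalg.norm(ll-lr))
for a,b in((fl,fr),(ll,lr)):
    d=a-b;print('yaw',np.degrees(np.arctan2(-d[0],d[1])))
d=(fl-fr)+(ll-lr);yaw=np.arctan2(-d[0],d[1])
ex=np.array([np.cos(yaw),np.sin(yaw),0]);ey=np.array([-ex[1],ex[0],0]);ez=np.array([0,0,1.])
# local: front mid x=-.1125; lid edge mid: from the hinge, angle 1.43.. compute
th=1.43 ; lx=.1125-.237*np.cos(th)+.006*np.sin(th)
m1=(fl+fr)/2+ex*.1125; m2=(ll+lr)/2-ex*lx
print(yaw,m1,m2);C=(m1+m2)/2;C[2]=0;C=m1.copy();C[2]=0
for x,y,z in((-.025,-.12,.082),):pass
tabdx=np.sqrt(.064**2-.060**2)
for sx in(-1,1):
    T=C+ex*(-.025+sx*tabdx)+ey*(-.104)+ez*.142;print('tab',T,(proj('top',T)-[255,160])*5.5,proj('side',T))
P=C+ex*-.025+ey*(-.115)+ez*.082;print('piv',P,(proj('top',P)-[255,160])*5.5)
E
```

```text
[0.39065767 0.08638879 0.11      ] [ 0.35495864 -0.17390053  0.11      ] 0.2627260013045253 [0.58998501 0.05648645 0.345     ] [ 0.55122967 -0.20356937  0.345     ] 0.2629277561452298
yaw -7.809469729204486
yaw -8.476235396377527
-0.14212182103866972 [ 0.4841739 -0.0596908  0.11     ] [ 0.48628414 -0.06147594  0.345     ]
tab [ 0.42264848 -0.15594659  0.142     ] [485.47675332 420.45695093] [338.87895933 214.80851458]
tab [ 0.46674151 -0.16225571  0.142     ] [493.24524683 341.5483228 ] [329.68479516 211.77779346]
piv [ 0.44313691 -0.16999024  0.082     ] [489.61692737 392.35036583]
```

The two independent fits agree to within 2 mm: centre (0.485,-0.0605), yaw -8.1°, tab at about (0.467,-0.163,0.142). I'll move towards a point above the tab.

Emit:
jog_arm(increments=[[0,0,0,-6.8],[0,0,0,-6.8],[-4.7,2.5,0,0],[-4.7,2.5,0,0],[-4.7,2.5,0,0],[-4.7,2.5,0,0],[-4.7,2.5,0,0],[-4.7,2.5,0,0],[-4.7,2.5,0,0],[-4.7,2.5,0,0]], grip=3.4, newtons=20)

```text
time_s: 1.35
position: [0.3573, 0.1333, 0.2053]
tool_rot: [3.141, -0.0, 1.433]
ft_force: [0.2, 0.4, -0.5]
gripper_width: 0.0337
```

Emit:
jog_arm(increments=[[-4.7,2.3,0,0],[-4.7,2.3,0,0],[-4.7,2.3,0,0],[-4.7,2.0,0,0],[-4.7,2.0,0,0],[-4.0,1,0,0],[0,0,0,0],[0,0,0,0]])

```text
time_s: 2.35
position: [0.4366, -0.1533, 0.2049]
tool_rot: [-3.14, -0.001, 1.432]
ft_force: [0.4, -0.0, -0.4]
gripper_width: 0.0343
```

```bash
python3 - <<'E'
from h import *
s=bot.read_state();print(s['position'],s['tool_rot'],s['ft_force'],s['gripper_width'],s['time_s'])
M=wristM();im=bot.capture('wrist')[:,:,::-1];cv2.imwrite('pics/w1.png',im)
print(proj('wrist',np.array([.467,-.163,.142]),M))
E
```

```text
[ 0.4366259  -0.1532662   0.20489493] [-3.14026297e+00 -1.05851555e-03  1.43201646e+00] [ 0.38221339 -0.01921163 -0.36168657] 0.03431546471554299 2.35
[273.66085733 261.17225842]
```

View pics/w1.png

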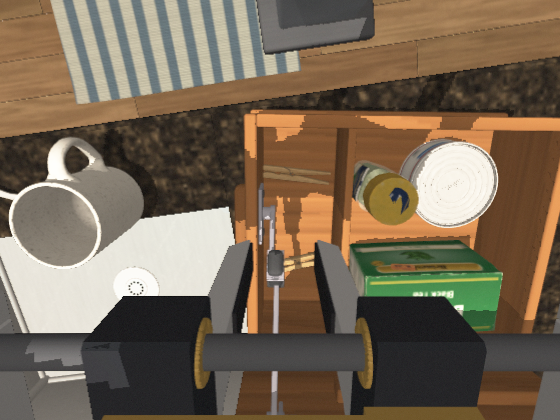

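The dark tab shows at (275,262) and the prediction was (274,261), so it's confirmed. I'll go down and grasp.

Emit:
jog_arm(increments=[[-0.2,1.6,0,0],[-0.2,1.5,0,0],[0,0,2,0],[0,0,2,0],[0,0,2,0],[0,0,1.2,0],[0,0,1,0],[0,0,0,0],[0,0,0,0]])

```text
time_s: 3.52
position: [0.4679, -0.1624, 0.1241]
tool_rot: [3.14, 0.0, 1.432]
ft_force: [0.3, 0.1, 0.2]
gripper_width: 0.034
```

Emit:
jog_arm(increments=[[0,0,0,0],[0,0,0,0],[0,0,0,0],[0,0,0,0],[0,0,0,0],[0,0,0,0]], grip=0, newtons=25)

```text
time_s: 4.28
position: [0.4674, -0.1637, 0.1239]
tool_rot: [3.141, 0.003, 1.432]
ft_force: [-1.1, -5.1, 0.4]
gripper_width: 0.012
```

Emit:
jog_arm(increments=[[0,-0.52,-0.18,0],[0,-0.54,-0.12,0],[0,-0.55,-0.07,0],[0,-0.56,-0.03,0],[0,-0.56,0.03,0],[0,-0.55,0.07,0],[0,0,0,0]])

```text
time_s: 5.15
position: [0.4387, -0.1593, 0.1287]
tool_rot: [3.131, 0.002, 1.431]
ft_force: [5.0, -2.9, 0.9]
gripper_width: 0.0119
```

```bash
python3 - <<'E'
from h import *
s=bot.read_state();print(s['position'],s['tool_rot'],s['ft_force'],s['gripper_width'],s['time_s'])
cv2.imwrite('pics/t2.png',cv2.resize(bot.capture('top')[130:270,240:400,::-1],None,fx=4,fy=4,interpolation=2))
E
```

```text
[ 0.43874067 -0.15931054  0.12866861] [3.13146684e+00 2.28535962e-03 1.43142025e+00] [ 4.95054663 -2.86162229  0.85616942] 0.011897247824532485 5.15
```

View pics/t2.png

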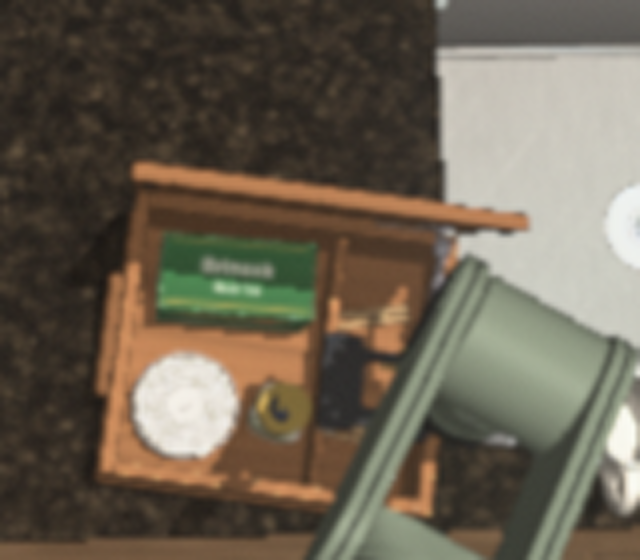

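The lid's left top corner has dropped from row 169.5 to 173.7, so the knee is folding. I'll carry it a bit further, then let go.

Emit:
jog_arm(increments=[[0,-0.55,0.12,0],[0,-0.53,0.16,0],[0,-0.5,0.2,0],[0,0,0,0],[0,0,0,0]])

```text
time_s: 5.82
position: [0.4241, -0.1571, 0.1254]
tool_rot: [3.13, 0.002, 1.432]
ft_force: [3.8, 0.2, 9.4]
gripper_width: 0.0115
```

Emit:
jog_arm(increments=[[0,0,0,0],[0,0,0,0],[0,0,0,0],[0,0,-2,0],[0,0,-3,0],[0,-0.5,-4,0],[0,-1,-5,0],[0,0,0,0]], grip=3.6)

```text
time_s: 6.82
position: [0.4062, -0.1546, 0.2658]
tool_rot: [3.134, 0.003, 1.432]
ft_force: [-0.2, -0.3, 0.4]
gripper_width: 0.0358
```

```bash
python3 - <<'E'
from h import *
s=bot.read_state();print(s['position'],s['tool_rot'],s['ft_force'],s['gripper_width'],s['time_s'])
M=wristM();cv2.imwrite('pics/w2.png',bot.capture('wrist')[:,:,::-1])
cv2.imwrite('pics/t3.png',cv2.resize(bot.capture('top')[130:270,240:400,::-1],None,fx=4,fy=4,interpolation=2))
C=np.array([.485,-.0605,0]);yaw=-.1414;ex=np.array([np.cos(yaw),np.sin(yaw),0]);ey=np.array([-ex[1],ex[0],0]);ez=np.array([0,0,1.])
for a in(105,112,120,130):
    a=np.radians(a);print(a,proj('wrist',C+ex*(-.025+.064*np.cos(a))-ey*.104+ez*(.082+.064*np.sin(a)),M))
E
python3 -c "
import cv2,numpy as np
a=cv2.imread('pics/w2.png');b=cv2.imread('pics/t3.png')[:420,:];cv2.imwrite('pics/m2.png',cv2.resize(np.hstack([a[:, :400],b[:, :400]]),(800,420)))"
```

```text
[ 0.40622137 -0.15461124  0.26578408] [3.13385594 0.0033644  1.43224157] [-0.24852227 -0.31403132  0.43299669] 0.03584190327152681 6.825
1.8325957145940461 [281.97172837 224.87492065]
1.9547687622336491 [282.01585562 216.33140888]
2.0943951023931953 [282.0713741  206.73727848]
2.2689280275926285 [282.14577673 195.42320633]
```

View pics/m2.png

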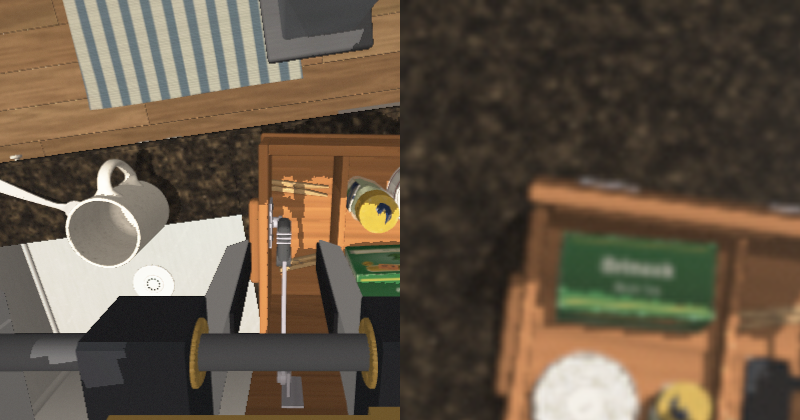

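In the wrist view the tab sits at about (284,228) with the stay folded, which makes the lower link about 0.65 rad round, so the knee is well past centre. Now I go over the lid and down behind it with the fingers closed.

Emit:
jog_arm(increments=[[0,0,-4,0],[0,0,-4,0],[1.4,0,-4,0],[2,3,0,0],[2,4,0,0],[2,4,0,0],[0,4,0,0],[0,3,0,0],[0,0,0,0],[0,0,0,0]], grip=0)

```text
time_s: 8.18
position: [0.5918, -0.1047, 0.3798]
tool_rot: [-3.138, -0.001, 1.432]
ft_force: [0.1, 0.1, 0.1]
gripper_width: 0.0006
```

Emit:
jog_arm(increments=[[0,0,2.5,0],[0,0,2.5,0],[0,0,2.5,0],[0,0,0,0]])

```text
time_s: 8.68
position: [0.5904, -0.1044, 0.3044]
tool_rot: [-3.136, -0.001, 1.432]
ft_force: [-0.3, -0.4, 0.7]
gripper_width: 0.0007
```

```bash
python3 - <<'E'
from h import *
a=bot.capture('side')[130:290,230:400,::-1];b=bot.capture('top')[110:270,230:400,::-1]
cv2.imwrite('pics/m3.png',cv2.resize(np.hstack([a,b]),None,fx=2.3,fy=2.3,interpolation=2))
E
```

```text
(no output)
```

View pics/m3.png

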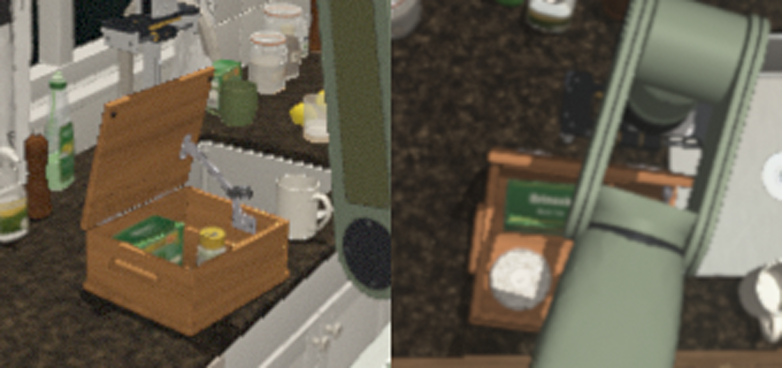

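The fingers are behind the open lid, and the stay is folded with its knee towards the front. Next I'll compute the arc for the pull-down.

```bash
python3 - <<'E'
import numpy as np
r=.2;th=np.r_[1.34,np.arange(1.26,0,-.07),0,-.02]
X=.1125-r*np.cos(th)+.012*np.sin(th)+.008;Z=.11+r*np.sin(th)+.012*np.cos(th)
P=np.vstack([[.1105,.3044],np.c_[X,Z]])*100;P=np.round(P,1)
print(len(th));print([[0,round(a,1),round(-b,1),0] for a,b in np.diff(P,axis=0)])
for t,p in zip(th,P[1:]):print(round(t,2),p,end=' ')
E
```

```text
21
[[0, np.float64(-2.4), np.float64(-0.3), 0], [0, np.float64(-1.5), np.float64(0.3), 0], [0, np.float64(-1.4), np.float64(0.4), 0], [0, np.float64(-1.3), np.float64(0.5), 0], [0, np.float64(-1.3), np.float64(0.6), 0], [0, np.float64(-1.2), np.float64(0.6), 0], [0, np.float64(-1.2), np.float64(0.8), 0], [0, np.float64(-1.1), np.float64(0.8), 0], [0, np.float64(-1.1), np.float64(0.9), 0], [0, np.float64(-1.0), np.float64(1.0), 0], [0, np.float64(-0.9), np.float64(1.0), 0], [0, np.float64(-0.9), np.float64(1.2), 0], [0, np.float64(-0.7), np.float64(1.1), 0], [0, np.float64(-0.7), np.float64(1.2), 0], [0, np.float64(-0.6), np.float64(1.3), 0], [0, np.float64(-0.5), np.float64(1.3), 0], [0, np.float64(-0.5), np.float64(1.4), 0], [0, np.float64(-0.3), np.float64(1.3), 0], [0, np.float64(-0.2), np.float64(1.4), 0], [0, np.float64(-0.2), np.float64(1.4), 0], [0, np.float64(0.0), np.float64(0.4), 0]]
1.34 [ 8.6 30.7] 1.26 [ 7.1 30.4] 1.19 [ 5.7 30. ] 1.12 [ 4.4 29.5] 1.05 [ 3.1 28.9] 0.98 [ 1.9 28.3] 0.91 [ 0.7 27.5] 0.84 [-0.4 26.7] 0.77 [-1.5 25.8] 0.7 [-2.5 24.8] 0.63 [-3.4 23.8] 0.56 [-4.3 22.6] 0.49 [-5.  21.5] 0.42 [-5.7 20.3] 0.35 [-6.3 19. ] 0.28 [-6.8 17.7] 0.21 [-7.3 16.3] 0.14 [-7.6 15. ] 0.07 [-7.8 13.6] 0.0 [-8.  12.2] -0.02 [-8.  11.8]
```

Emit:
jog_arm(increments=[[0,-1.2,-0.2,0],[0,-1.2,-0.1,0],[0,-1.5,0.3,0],[0,-1.4,0.4,0],[0,-1.3,0.5,0],[0,-1.3,0.6,0]])

```text
time_s: 9.52
position: [0.5156, -0.0937, 0.294]
tool_rot: [3.135, -0.0, 1.433]
ft_force: [1.7, 0.8, 3.0]
gripper_width: 0.0002
```

Emit:
jog_arm(increments=[[0,-1.2,0.6,0],[0,-1.2,0.8,0],[0,-1.1,0.8,0],[0,-1.1,0.9,0],[0,-1.0,1.0,0],[0,-0.9,1.0,0],[0,-0.9,1.2,0]])

```text
time_s: 10.4
position: [0.4405, -0.0838, 0.2278]
tool_rot: [-3.141, 0.0, 1.432]
ft_force: [0.8, 0.9, 2.7]
gripper_width: 0.0007
```

Emit:
jog_arm(increments=[[0,-0.7,1.1,0],[0,-0.7,1.2,0],[0,-0.6,1.3,0],[0,-0.5,1.3,0],[0,-0.5,1.4,0]])

```text
time_s: 11.02
position: [0.4113, -0.0796, 0.1647]
tool_rot: [3.141, 0.0, 1.432]
ft_force: [1.5, 1.7, 0.8]
gripper_width: 0.0002
```

Emit:
jog_arm(increments=[[0,-0.3,1.1,0],[0,-0.2,1.1,0],[0,-0.2,0.9,0],[0,0,0.6,0],[0,0,0.4,0],[0,0,0.2,0],[0,0,0,0],[0,0,0,0]])

```text
time_s: 12.02
position: [0.4049, -0.0788, 0.1228]
tool_rot: [3.141, 0.0, 1.432]
ft_force: [0.2, -0.8, 0.3]
gripper_width: 0.0009
```

Emit:
jog_arm(increments=[[0,0,0.2,0],[0,0,0.2,0],[0,0,0,0],[0,0,0,0]])

```text
time_s: 12.52
position: [0.4052, -0.0789, 0.122]
tool_rot: [3.141, 0.0, 1.433]
ft_force: [-8.6, 2.5, 21.5]
gripper_width: 0.0005
```

There's a firm stop at z = 0.122, which is the top of the shut lid (0.110 + 0.012). I'll back off and check.

Emit:
jog_arm(increments=[[0,0,-0.5,0],[0,0,-2,0],[0,0,-4,0],[0,0,-5,0],[0,-2,-6,0],[4,-2,-4,0],[6,0,0,0],[6,0,0,0],[6,0,0,0],[0,0,0,0]])

```text
time_s: 13.78
position: [0.395, 0.1482, 0.3325]
tool_rot: [-3.141, -0.001, 1.44]
ft_force: [-0.1, 0.1, -0.3]
gripper_width: 0.0004
```

Emit:
jog_arm(increments=[[5,0,0,0],[5,0,0,0],[5,0,0,0],[0,0,0,0],[0,0,0,0],[0,0,0,0]])

```text
time_s: 14.52
position: [0.4166, 0.2916, 0.3331]
tool_rot: [3.141, 0.0, 1.43]
ft_force: [-0.1, 1.3, 0.4]
gripper_width: 0.0005
```

```bash
python3 - <<'E'
from h import *
s=bot.read_state();print(s['position'],s['ft_force'],s['time_s'])
a=bot.capture('side')[130:330,200:400,::-1];b=bot.capture('top')[110:310,230:430,::-1]
cv2.imwrite('pics/m4.png',cv2.resize(np.hstack([a,b]),None,fx=2,fy=2,interpolation=2))
C=np.array([.485,-.0605,0]);yaw=-.1414;ex=np.array([np.cos(yaw),np.sin(yaw),0]);ey=np.array([-ex[1],ex[0],0])
for z in(.122,.129):
  for y in(-.133,.133):
    X=C+ex*-.1245+ey*y+[0,0,z];print(z,y,'side',(proj('side',X)-[200,130])*2,'top',(proj('top',X)-[30,110])*2)
E
```

```text
[0.41661182 0.29156147 0.33307773] [-0.08941265  1.28389742  0.43340831] 14.525
0.122 -0.133 side [318.57703301 185.08600573] top [638.45187798 305.06199105]
0.122 0.133 side [232.52723884 232.69015797] top [467.48043873 284.4923292 ]
0.129 -0.133 side [318.78965353 181.76536663] top [639.32321109 305.00690079]
0.129 0.133 side [232.62857829 229.10058627] top [467.44806946 284.32915067]
```

View pics/m4.png

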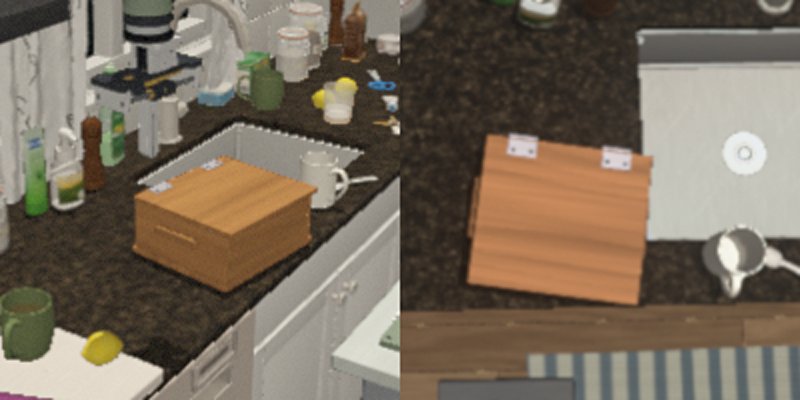

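The lid lies flush. Its front corners in the side view are at (318,187) and (232,236), against (319,185) and (233,233) predicted for shut. The mugs and lemon haven't moved, and the arm is clear of everything.

```bash
python3 -c "
from cell import bot
print(bot.finish_job())"
```

```text
the job is handed in; nothing more can be done
None
```

The chest is shut and the job is handed in at about 14.6 s; `finish_job` reports no verdict.

**What I did:** I gripped the stay's tab (12 mm opening measured) and moved it along its circle until the lower link had turned about 0.65 rad. That puts the knee at roughly 1.1 rad, an estimate from the pictures. I then let go, reached over the lid, and lowered it from behind at about 0.5 rad/s until it met a firm stop.

**Last checks:**
- **Lid:** The stop came with the fingertips at z = 0.122 m, exactly the height of the shut lid's top, and a 21 N push there gave no further travel. That was above the 1–8 N you gave for pushing the lid, but below the 40 N limit. In the side picture the front corners were within about 2 mm of where a shut lid should appear at one end. At the other they sat about 3 mm low, so not high.
- **Mugs and lemon:** All three look unmoved. I judged this by eye and did not measure it.
- **Robot:** It was clear of everything, with wrist force near zero (about 1.3 N at most).

No check failed or disagreed.

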